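# Raise the bottle carrier's handle into its latch

## Robot

A 6-joint arm with a two-finger parallel gripper is mounted at the origin on a cart in front of the work surface, level with it; the furniture and walls round the work are solid. World frame = base frame: x ahead of the robot, y to its left, z up, the work surface at z = 0. Lengths are in m, angles in rad, forces in N, time in s.
With the tool pointing down it reaches from about 0.4 to 0.825 m from the base axis. Payload 7 kg.
Tool frame: the origin (TCP) lies between the finger pads; the fingertips stand 11 mm ahead of it and the grasp point (between the pads) lies 8 mm behind it; x points along the fingers, z is the direction in which the jaws open and shut, and the axes are right-handed (so a half turn about x gives the same grasp; the last joint's range is limited). The gripper opens to 88 mm and grips with 3 to 60 N. Pads are 19 mm wide; open, the fingers measure 130 mm over their backs; the gripper's body (78 mm by 193 mm) begins 47 mm behind the grasp point.
Start: joints at [-1.002, 0.359, 0.012, 0, -1.224, -0.288], TCP at [0.187, -0.649, 0.215] pointing down, gripper open.
Joint ranges: [-3.07, 3.07], [-1.43, 2.12], [-1.02, 1.25], [-3.03, 1.67], [-3.05, -0], [-3.03, 3.03]. Speed limits (rad/s): [2.39, 2.39, 3.01, 3.14, 3.14, 3.14].

## Interface

Orientations are given as [roll, pitch, yaw] about the fixed x, y, z axes, in that order (R = Rz(yaw) Ry(pitch) Rx(roll)).
In Python, from station import arm gives the robot as it stands.
- The arm moves only by the tool jog_arm, never from a script. Its argument "motion" is a list of rows, each an object of numbers: "dx", "dy", "dz": the shift along the tool's x, y, z in m; "twist": the turn about the tool's x in degrees. In form: [{"dx": .., "dy": .., "dz": .., "twist": ..}, ...]. A call has 1 to 20 rows; each row is the pose to reach, as a shift and turn from the pose commanded when the call began, along the tool's axes at that moment; what a row does not reach only later rows make up. A row lasts 1/12 s, in which the tool goes at most 41.7 mm and 7.16 degrees, less where a joint would pass 70% of its speed; a pose out of reach is approached as far as the arm can. A call with a gripper value outside its range is refused whole. "gripper" is the finger opening in m, from 0 to 0.0876, set as the call begins (left out, the last holds). The fingers move at their own pace and stop on an object; "newtons" is the grip in N (left out, the last holds). Time passes only in rows, so rows that repeat a pose let the fingers close. It gives the time, the measured TCP pose, the force and the opening at its end, in the units of the state.
- arm.get_state(): the state, without advancing time (a new reading comes with each control period).
- arm.grab_frame(name): name is "side" or "top"; returns the picture (384x512x3 uint8, red, green, blue); there is no depth.
- arm.camera_model(name): a dict with "camera_matrix" (3x3 intrinsics, pixels), "eye" and "attitude" of the camera in the world. Camera axes: x right, y down, z forward; pixel columns grow to the right and rows downward; lengths in m; the calibration is good to about 2 mm. A picture is of the moment at which its call begins. camera_model takes no time and is no camera call.
- arm.job_done(): hands the job in, once; it reports no verdict.
The state is a dict: "t": time; "q": joint angles; "qd": joint speeds; "joint_efforts": joint torques, N m; "eef_pos": TCP position; "ee_rot": TCP orientation; "force": force on the tool from outside, world axes, zero at the start; "moment": the same for the moment, N m; "width": finger opening in m.
Only numpy, scipy, OpenCV 4.12 (cv2) and the standard library are available. Lean on these libraries where they do the work, as an engineer would, in place of code of your own. Each camera call takes 0.05 s, during which the arm holds its last target.

## Task

Get the bottle carrier with the two brown dropper bottles ready to be carried: swing its lowered handle up until it snaps fully upright, then let go of it. Leave the handle of the other carrier, the one with the two small beakers, down as it is.

Things in the scene. Friction and masses are not known exactly. Their poses are not given: they have to be found in the camera images.
- dropper_carrier: White open tray, 76 (its x) x 132 (its y) x 34 mm, fast on the worktop, with two brown dropper bottles (tops 145 mm up) 31 mm either side of its middle along y. Aluminium end plates 70 mm high carry the handle's hinge. Origin: centre of the underside, z up. The hinge axis runs along y, 55 mm above the origin. The lowered handle sticks out to its -x side, roughly toward the robot.
- dropper_handle_grip (a point): Middle of the orange grip of that carrier's handle, on the grip's axis. The handle is a steel bow: two flat arms just outside the carrier's ends, 143 mm apart, joined 125 mm from the hinge axis by a bar with a round orange grip, 16 mm in diameter, 90 mm long, along the carrier's y. The grip may turn between the fingers as the handle swings.
- dropper_handle (a joint): Angle of that handle, rad: 0 folded level to the carrier's -x side, growing as the grip rises in an arc; 1.57 upright above the hinge, at its stop (grip 180 mm above the worktop). Sprung, slightly stiff hinge: it stays where it is at its start (0.02 to 0.85), takes 1 to 3 N at the grip to raise, and from about 1.4 on a spring snaps it home and holds it upright.
- beaker_handle (a joint): Angle of the handle of the other carrier, rad, same meaning. That carrier and handle are alike (white tray, orange grip), but it holds two small clear beakers. It starts lowered, 0.02 to 0.85. One carrier stands on the left, the other on the right; between them, straight ahead of the robot, is a round stand of glass test tubes, 320 mm high, to be passed over.
Mind the look-alikes: they are no part of the job. Of the things that look like the dropper_carrier, the larger one is meant.

How it is judged:
By the outcome, as a careful person would: the job done as asked, in the order asked, and still so for the second after the job is handed in, with the robot touching nothing.
It also fails if it takes over 34 s, if anything falls off the work surface, if the arm or the gripper's body presses on something with over 40 N, if the wrist force passes 120 N, or if a joint passes its speed limit or range.

## Working session

There is one attempt and no reset: what is moved stays moved. The work goes in short steps, Python scripts to look and compute and a tool call to move; the robot and the scene stay as the last step left them, time stands still between calls to the robot, and variables do not carry over. Pictures are saved under pics/ and viewed, and the job is handed in when it is done.

Besides the shell and the picture viewer there is one more tool, called after "Emit:" as name(argument=value, ...), one argument or row to a line, values as JSON. jog_arm: Moves the arm, as the interface text tells. Its arguments: {"type":"object","properties":{"motion":{"type":"array"},"gripper":{"type":"number"},"newtons":{"type":"number"}},"required":["motion"]}

```bash
mkdir -p pics; ls; python3 - <<'E'
from station import arm
import cv2
s=arm.get_state();print(s)
for n in("side","top"):
    m=arm.camera_model(n);print(n,m)
    cv2.imwrite(f"pics/{n}0.png",arm.grab_frame(n)[:,:,::-1])
E
```

```text
pics
{'t': 0.0, 'q': array([-1.00192329e+00,  3.59357033e-01,  1.10832535e-02, -3.64886171e-04,
       -1.22410092e+00, -2.88072040e-01]), 'qd': array([ 0.00172505, -0.00058372,  0.00061136, -0.00048065, -0.0010224 ,
        0.00061684]), 'joint_efforts': array([ 1.62617314e-03, -5.82720315e+01,  2.93067920e+01,  6.99747339e+00,
        6.91502384e-03, -1.48123891e-04]), 'eef_pos': array([ 0.18688247, -0.64809231,  0.21374997]), 'ee_rot': array([0.07410223, 1.56918109, 1.9255753 ]), 'force': array([-0.73004113, -0.82841114, -0.36178138]), 'moment': array([-0.02177368,  0.01260338, -0.02694141]), 'width': 0.08793290217582618}
side {'camera_matrix': array([[346.98055523,   0.        , 262.35969871],
       [  0.        , 346.98055523, 195.70836516],
       [  0.        ,   0.        ,   1.        ]]), 'eye': array([0.07770995, 0.44626625, 1.20413015]), 'attitude': array([-2.61459064,  0.00543584, -2.41925131])}
top {'camera_matrix': array([[484.73833111,   0.        , 254.02551756],
       [  0.        , 484.73833111, 189.43792089],
       [  0.        ,   0.        ,   1.        ]]), 'eye': array([ 0.28710041, -0.08081345,  1.72714574]), 'attitude': array([-3.00572198,  0.00400956, -1.54122899])}
```

View pics/side0.png

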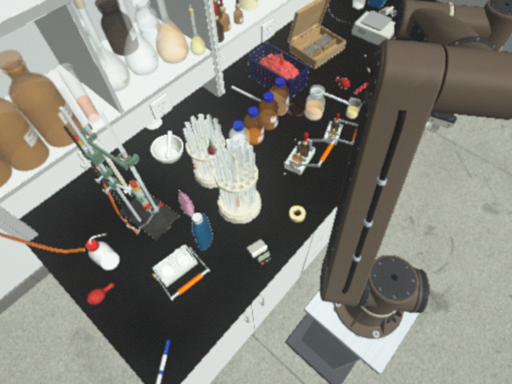

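View pics/top0.png

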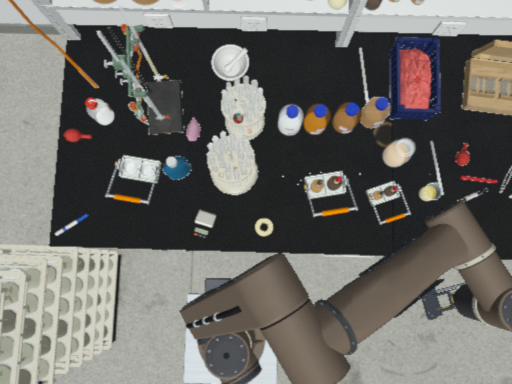

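```bash
cat > h.py <<'E'
import numpy as np,cv2
from station import arm
from scipy.spatial.transform import Rotation as R
def cam(n):
    m=arm.camera_model(n);return np.array(m["camera_matrix"]),np.array(m["eye"]),R.from_euler('xyz',m["attitude"]).as_matrix()
def ray(n,uv):
    K,e,A=cam(n);d=A@np.linalg.inv(K)@np.array([uv[0],uv[1],1.]);return e,d/np.linalg.norm(d)
def plane(n,uv,z):
    e,d=ray(n,uv);return e+d*(z-e[2])/d[2]
def proj(n,p):
    K,e,A=cam(n);c=A.T@(np.array(p)-e);c=K@c;return c[:2]/c[2]
def tri(a,b):
    e1,d1=ray("top",a);e2,d2=ray("side",b)
    t=np.linalg.lstsq(np.c_[d1,-d2],e2-e1,rcond=None)[0]
    p,q=e1+d1*t[0],e2+d2*t[1];return (p+q)/2,np.linalg.norm(p-q)
def orange(img):
    h=cv2.cvtColor(img,cv2.COLOR_BGR2HSV);m=cv2.inRange(h,(8,200,150),(20,255,255))
    n,l,s,c=cv2.connectedComponentsWithStats(m)
    out=[]
    for i in range(1,n):
        if s[i][4]>20:
            r=cv2.minAreaRect(np.argwhere(l==i)[:,::-1].astype(np.float32));bp=cv2.boxPoints(r)
            out.append((c[i].round(1),s[i][4],np.round(r[1],1),bp.round(1).tolist()))
    return out
E
python3 - <<'E'
from h import *
for n in("top","side"):
    im=cv2.imread(f"pics/{n}0.png")
    for o in orange(im):print(n,o[:3])
t=cv2.imread("pics/top0.png")[160:230,290:420];s=cv2.imread("pics/side0.png")[100:190,270:380]
cv2.imwrite("pics/crop0.png",np.vstack([cv2.resize(t,(650,350),interpolation=2)[:, :500],cv2.resize(s,(500,245*500//300),interpolation=2)[:245]]) if 0 else cv2.resize(t,(780,420),interpolation=2))
cv2.imwrite("pics/crop1.png",cv2.resize(s,(660,540),interpolation=2))
E
```

```text
top (array([65.2, 55.8]), np.int32(106), array([87. ,  2.8]))
top (array([313.2, 122. ]), np.int32(214), array([17. , 21.5]))
top (array([126.6, 198.4]), np.int32(111), array([25.3,  4.4]))
top (array([334.8, 211.3]), np.int32(118), array([ 4.5, 25.8]))
top (array([394.8, 217.8]), np.int32(62), array([ 3.2, 18.3]))
side (array([326.4, 152. ]), np.int32(73), array([ 4.3, 16.4]))
side (array([189.4, 283.7]), np.int32(130), array([ 4.8, 26.7]))
```

View pics/crop0.png

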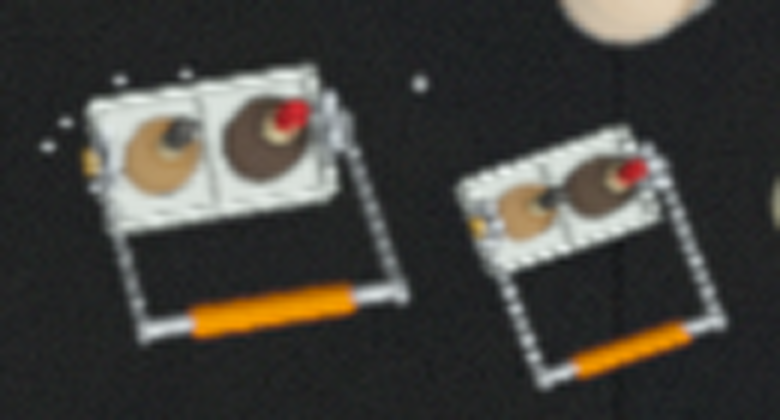

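View pics/crop1.png

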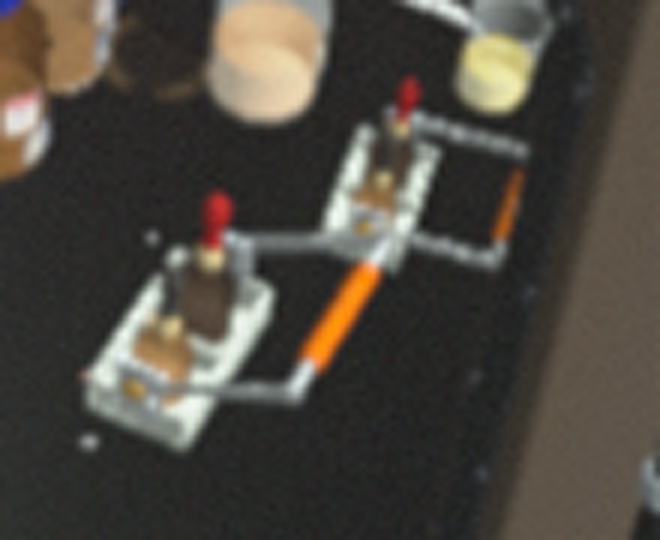

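Candidates for the target in the top view: a larger tray with bottles at (330,190), grip (335,211); a smaller look-alike at (388,200), grip (395,218); and the beaker carrier at (133,175), grip (127,198). The crops show that the first is the larger one with two brown dropper bottles, so that is the target.

```bash
python3 - <<'E'
from h import *
for n in("top","side"):
    im=cv2.imread(f"pics/{n}0.png")
    for o in orange(im):
        if n=="top" and abs(o[0][0]-334.8)<3 or n=="side" and abs(o[0][0]-326.4)<3: print(n,o)
def ends(b):
    b=np.array(b);e=[(np.linalg.norm(b[i]-b[(i+1)%4]),i) for i in range(4)];i=min(e)[1]
    return (b[i]+b[(i+1)%4])/2,(b[(i+2)%4]+b[(i+3)%4])/2
T=[o for o in orange(cv2.imread("pics/top0.png")) if abs(o[0][0]-334.8)<3][0]
S=[o for o in orange(cv2.imread("pics/side0.png")) if abs(o[0][0]-326.4)<3][0]
g,r=tri(T[0],S[0]);print("grip",g,r)
a,b=ends(T[3]);c,d=ends(S[3]);print(a,b,c,d)
pa,pb=plane("top",a,g[2]),plane("top",b,g[2]);print(pa,pb,np.linalg.norm(pa-pb),(pa+pb)/2)
print("yaw of y axis",np.arctan2(*( (pa-pb) if (pa-pb)[1]>0 else pb-pa)[1::-1])*180/np.pi-90)
for p,q in((a,c),(a,d),(b,c),(b,d)):print(tri(p,q))
# tray corners in top, at z=.034, from crop0 px/6+offset
for u,v in((90,100),(315,68),(337,190),(112,228)):
    print(plane("top",(290+u/6-.4,160+v/6-.4),.034))
# bow corners
for u,v in((147,330),(402,294)): print('bow',plane("top",(290+u/6-.4,160+v/6-.4),g[2]))
s=arm.get_state();print(R.from_euler('xyz',s['ee_rot']).as_matrix())
E
```

```text
top (array([334.8, 211.3]), np.int32(118), array([ 4.5, 25.8]), [[321.8999938964844, 211.10000610351562], [347.3999938964844, 207.0], [348.1000061035156, 211.5], [322.6000061035156, 215.5]])
side (array([326.4, 152. ]), np.int32(73), array([ 4.3, 16.4]), [[320.29998779296875, 157.6999969482422], [328.8999938964844, 143.6999969482422], [332.6000061035156, 146.0], [324.0, 160.0]])
grip [ 0.44228837 -0.33869898  0.11582559] 0.001890241385963364
[322.25       213.30000305] [347.75 209.25] [330.75       144.84999847] [322.1499939  158.84999847]
[ 0.4335141  -0.29735865  0.11582559] [ 0.4495344  -0.38214488  0.11582559] 0.08628647113576328 [ 0.44152425 -0.33975176  0.11582559]
yaw of y axis 10.69985111864436
(array([ 0.41590836, -0.28358874,  0.237663  ]), np.float64(0.014060865623082666))
(array([ 0.43332011, -0.29626851,  0.1226006 ]), np.float64(0.0009161693278512876))
(array([ 0.4513578 , -0.3824496 ,  0.11115988]), np.float64(0.002934143327376843))
(array([ 0.47398503, -0.40487691, -0.02950909]), np.float64(0.02152077953746502))
[ 0.57046633 -0.24460609  0.034     ]
[ 0.59343629 -0.37699889  0.034     ]
[ 0.52115184 -0.39025585  0.034     ]
[ 0.49485857 -0.25865976  0.034     ]
bow [ 0.42838149 -0.27029352  0.11582559]
bow [ 0.45257073 -0.41160967  0.11582559]
[[-5.66807315e-04 -9.60849290e-01 -2.77070968e-01]
 [ 1.39471211e-03 -2.77071503e-01  9.60848290e-01]
 [-9.99998867e-01  1.58181605e-04  1.49715429e-03]]
```

The triangulated grip is at (0.442, -0.339, 0.117). The tray yaw is about 10.7°, the tray centre about (0.545, -0.318), and the handle angle about 0.54. The height, the 105 mm offset and the grip length (86 mm against 90 mm) are all consistent. Next I work out the hover move.

```bash
cat >> h.py <<'E'
def delta(p,zyaw):
    s=arm.get_state();M=R.from_euler('xyz',s['ee_rot']).as_matrix()
    d=M.T@(np.array(p)-s['eef_pos']);y=np.degrees(np.arctan2(M[1,2],M[0,2]));tw=-((zyaw-y+180)%360-180)
    return d.round(4),round(tw,2)
E
python3 -c "
from h import *
print(delta((.442,-.339,.235),190.7))"
```

```text
(array([-0.0209, -0.3307,  0.2264]), np.float64(-84.61))
```

Emit:
jog_arm(
  motion=[
    {"dx": -0.015},
    {"dx": -0.03},
    {"dx": -0.03, "dy": -0.015, "dz": 0.01, "twist": -4},
    {"dx": -0.03, "dy": -0.035, "dz": 0.024, "twist": -9},
    {"dx": -0.03, "dy": -0.059, "dz": 0.04, "twist": -15},
    {"dx": -0.03, "dy": -0.083, "dz": 0.057, "twist": -21},
    {"dx": -0.03, "dy": -0.107, "dz": 0.073, "twist": -27},
    {"dx": -0.03, "dy": -0.131, "dz": 0.09, "twist": -33},
    {"dx": -0.03, "dy": -0.155, "dz": 0.106, "twist": -39},
    {"dx": -0.03, "dy": -0.179, "dz": 0.122, "twist": -45},
    {"dx": -0.03, "dy": -0.203, "dz": 0.139, "twist": -51},
    {"dx": -0.03, "dy": -0.227, "dz": 0.155, "twist": -57},
    {"dx": -0.03, "dy": -0.251, "dz": 0.172, "twist": -63},
    {"dx": -0.03, "dy": -0.275, "dz": 0.188, "twist": -69},
    {"dx": -0.028, "dy": -0.297, "dz": 0.203, "twist": -75},
    {"dx": -0.025, "dy": -0.315, "dz": 0.215, "twist": -80},
    {"dx": -0.022, "dy": -0.326, "dz": 0.223, "twist": -83},
    {"dx": -0.021, "dy": -0.331, "dz": 0.226, "twist": -84.6},
    {"dx": -0.021, "dy": -0.331, "dz": 0.226, "twist": -84.6},
    {"dx": -0.021, "dy": -0.331, "dz": 0.226, "twist": -84.6},
  ],
  gripper=0.065,
  newtons=15,
)

```text
invalid input
```

```bash
python3 -c "
from h import *
print(delta((.442,-.339,.110),190.7),arm.get_state()['eef_pos'],arm.get_state()['force'])
for n in('top','side'): cv2.imwrite(f'pics/{n}1.png',arm.grab_frame(n)[:,:,::-1]); print([o[:3] for o in orange(cv2.imread(f'pics/{n}1.png'))])
s=cv2.imread('pics/side1.png')[60:220,230:440];cv2.imwrite('pics/c2.png',cv2.resize(s,None,fx=3,fy=3))
"
```

```text
(array([ 0.1041, -0.3308,  0.2262]), np.float64(-84.61)) [ 0.18691862 -0.6481387   0.21381768] [-0.54709795 -1.08764486  0.46285532]
[(array([64.8, 55.5]), np.int32(109), array([85.6,  2.9])), (array([313., 122.]), np.int32(204), array([18., 20.])), (array([126.7, 198.4]), np.int32(112), array([25.3,  4.4])), (array([334.9, 211.3]), np.int32(119), array([ 4.6, 25.8])), (array([394.8, 217.8]), np.int32(62), array([ 3.2, 18. ]))]
[(array([326.4, 152. ]), np.int32(73), array([ 4.3, 16.4])), (array([189.4, 283.7]), np.int32(131), array([ 4.9, 26.7]))]
```

View pics/c2.png

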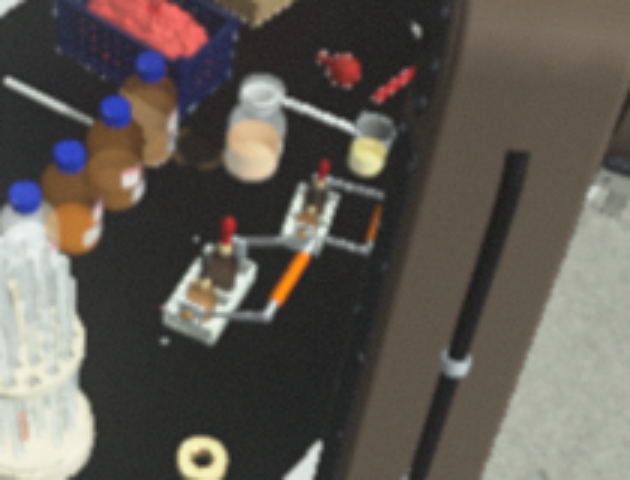

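The call was refused, and the arm has not moved: the crop still shows the arm at its start and the target grip at (326,152). The rows probably need all four keys.

Emit:
jog_arm(
  motion=[
    {"dx": -0.015, "dy": 0, "dz": 0, "twist": 0},
    {"dx": -0.03, "dy": 0, "dz": 0, "twist": 0},
    {"dx": -0.03, "dy": -0.015, "dz": 0.01, "twist": -4},
    {"dx": -0.03, "dy": -0.035, "dz": 0.024, "twist": -9},
    {"dx": -0.03, "dy": -0.059, "dz": 0.04, "twist": -15},
    {"dx": -0.03, "dy": -0.083, "dz": 0.057, "twist": -21},
    {"dx": -0.03, "dy": -0.107, "dz": 0.073, "twist": -27},
    {"dx": -0.03, "dy": -0.131, "dz": 0.09, "twist": -33},
    {"dx": -0.03, "dy": -0.155, "dz": 0.106, "twist": -39},
    {"dx": -0.03, "dy": -0.179, "dz": 0.122, "twist": -45},
    {"dx": -0.03, "dy": -0.203, "dz": 0.139, "twist": -51},
    {"dx": -0.03, "dy": -0.227, "dz": 0.155, "twist": -57},
    {"dx": -0.03, "dy": -0.251, "dz": 0.172, "twist": -63},
    {"dx": -0.03, "dy": -0.275, "dz": 0.188, "twist": -69},
    {"dx": -0.028, "dy": -0.297, "dz": 0.203, "twist": -75},
    {"dx": -0.025, "dy": -0.315, "dz": 0.215, "twist": -80},
    {"dx": -0.022, "dy": -0.326, "dz": 0.223, "twist": -83},
    {"dx": -0.021, "dy": -0.331, "dz": 0.226, "twist": -84.6},
    {"dx": -0.021, "dy": -0.331, "dz": 0.226, "twist": -84.6},
    {"dx": -0.021, "dy": -0.331, "dz": 0.226, "twist": -84.6},
  ],
  gripper=0.065,
  newtons=15,
)

```text
t: 1.87
eef_pos: [0.4423, -0.3398, 0.2356]
ee_rot: [-0.114, 1.57, -3.07]
force: [0.0, -0.1, -0.0]
width: 0.0652
```

```bash
python3 -c "
from h import *
print(delta((.442,-.339,.110),190.7),arm.get_state()['eef_pos'],arm.get_state()['force'],arm.get_state()['t'],arm.get_state()['q'])
for n in('side',): cv2.imwrite(f'pics/{n}2.png',arm.grab_frame(n)[:,:,::-1]); print([o[:3] for o in orange(cv2.imread(f'pics/{n}2.png'))])
s=cv2.imread('pics/side2.png')[60:220,230:440];cv2.imwrite('pics/c3.png',cv2.resize(s,None,fx=3,fy=3))
"
```

```text
(array([ 1.256e-01, -8.000e-04,  1.000e-04]), np.float64(-0.07)) [ 0.44227262 -0.33979565  0.23563664] [ 0.04908002 -0.0537541  -0.00838839] 1.8667 [-3.03941479e-01  1.52973561e-01 -2.17442362e-01  1.54176343e-04
 -1.20074550e+00  4.89483385e-01]
[(array([326.4, 152. ]), np.int32(73), array([ 4.3, 16.4])), (array([189.4, 283.7]), np.int32(129), array([ 4.9, 26.7]))]
```

View pics/c3.png

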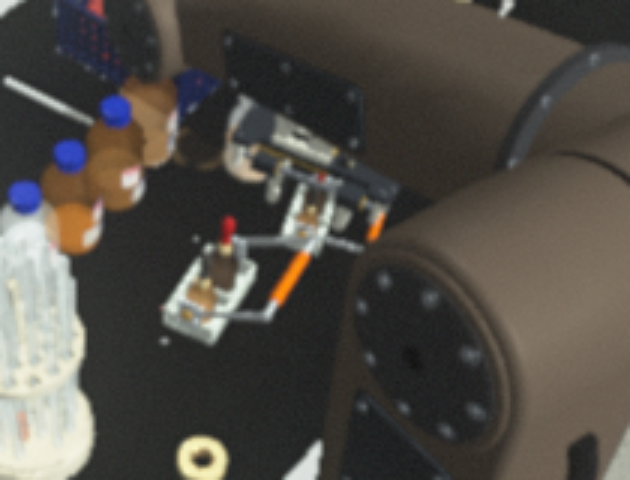

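The side view shows the open fingers, level and centred above, with the target grip at (326,152) unchanged. Descending.

Emit:
jog_arm(
  motion=[
    {"dx": 0.012, "dy": 0, "dz": 0, "twist": 0},
    {"dx": 0.03, "dy": 0, "dz": 0, "twist": 0},
    {"dx": 0.048, "dy": 0, "dz": 0, "twist": 0},
    {"dx": 0.066, "dy": 0, "dz": 0, "twist": 0},
    {"dx": 0.082, "dy": 0, "dz": 0, "twist": 0},
    {"dx": 0.096, "dy": 0, "dz": 0, "twist": 0},
    {"dx": 0.108, "dy": 0, "dz": 0, "twist": 0},
    {"dx": 0.118, "dy": 0, "dz": 0, "twist": 0},
    {"dx": 0.124, "dy": 0, "dz": 0, "twist": 0},
    {"dx": 0.126, "dy": 0, "dz": 0, "twist": 0},
    {"dx": 0.126, "dy": 0, "dz": 0, "twist": 0},
  ],
)

```text
t: 2.83
eef_pos: [0.4422, -0.34, 0.1095]
ee_rot: [-0.267, 1.57, 3.06]
force: [0.8, 0.7, -0.1]
width: 0.0648
```

```bash
python3 -c "
from h import *
s=arm.get_state();print(s['eef_pos'],s['force'])
for n in('side','top'): cv2.imwrite(f'pics/{n}3.png',arm.grab_frame(n)[:,:,::-1])
s=cv2.imread('pics/side3.png')[80:200,250:400];cv2.imwrite('pics/c4.png',cv2.resize(s,None,fx=5,fy=5))
"
```

```text
[ 0.44220174 -0.33999076  0.10952089] [ 0.81614526  0.71227245 -0.13441015]
```

View pics/c4.png

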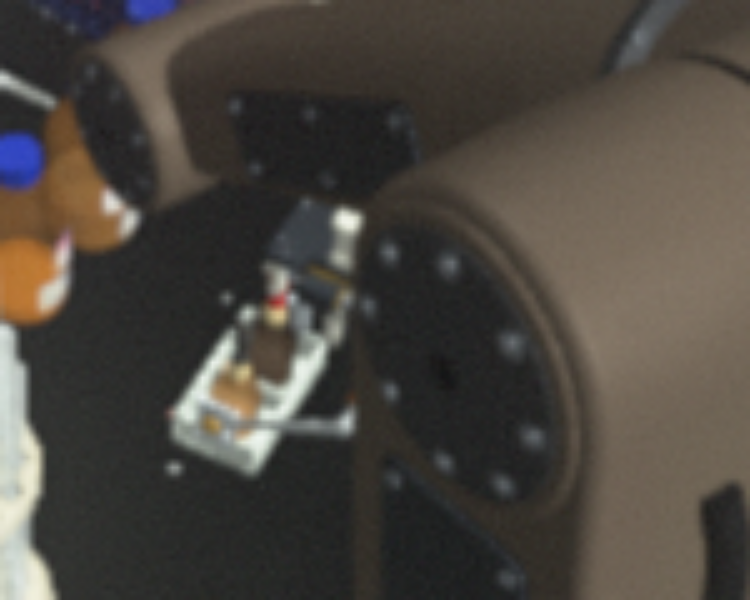

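The arm hides the grip in this view. The near handle arm is visible at about (315,163) and has not moved, and the force reads about zero. Closing now.

Emit:
jog_arm(
  motion=[
    {"dx": 0, "dy": 0, "dz": 0, "twist": 0},
    {"dx": 0, "dy": 0, "dz": 0, "twist": 0},
    {"dx": 0, "dy": 0, "dz": 0, "twist": 0},
    {"dx": 0, "dy": 0, "dz": 0, "twist": 0},
    {"dx": 0, "dy": 0, "dz": 0, "twist": 0},
    {"dx": 0, "dy": 0, "dz": 0, "twist": 0},
    {"dx": 0, "dy": 0, "dz": 0, "twist": 0},
    {"dx": 0, "dy": 0, "dz": 0, "twist": 0},
  ],
  gripper=0.005,
  newtons=15,
)

```text
t: 3.6
eef_pos: [0.4424, -0.3397, 0.1096]
ee_rot: [-0.253, 1.571, 3.075]
force: [0.5, 0.8, -1.0]
width: 0.0171
```

Emit:
jog_arm(
  motion=[
    {"dx": -0.003, "dy": 0, "dz": -0.002, "twist": 0},
    {"dx": -0.0063, "dy": 0, "dz": -0.004, "twist": 0},
    {"dx": -0.0113, "dy": 0, "dz": -0.0077, "twist": 0},
    {"dx": -0.0163, "dy": 0, "dz": -0.0116, "twist": 0},
    {"dx": -0.021, "dy": 0, "dz": -0.0158, "twist": 0},
    {"dx": -0.0254, "dy": 0, "dz": -0.02, "twist": 0},
    {"dx": -0.0254, "dy": 0, "dz": -0.02, "twist": 0},
    {"dx": -0.0254, "dy": 0, "dz": -0.02, "twist": 0},
  ],
)

```text
t: 4.27
eef_pos: [0.4623, -0.3359, 0.1363]
ee_rot: [1.247, 1.57, -1.707]
force: [-6.3, -1.9, 5.9]
width: 0.0147
```

```bash
python3 -c "
from h import *
s=arm.get_state();print(s['eef_pos'],s['force'],s['moment'])
for n in('side','top'): cv2.imwrite(f'pics/{n}4.png',arm.grab_frame(n)[:,:,::-1])
s=cv2.imread('pics/side4.png')[80:200,250:400];t=cv2.imread('pics/top4.png')[150:270,270:420];cv2.imwrite('pics/c5.png',cv2.resize(np.hstack([s,t]),None,fx=2.66,fy=2.66,interpolation=2))
"
```

```text
[ 0.46228185 -0.33587411  0.1363348 ] [-6.34373804 -1.88299535  5.86121553] [-0.07987069  2.25328079 -0.02486658]
```

View pics/c5.png

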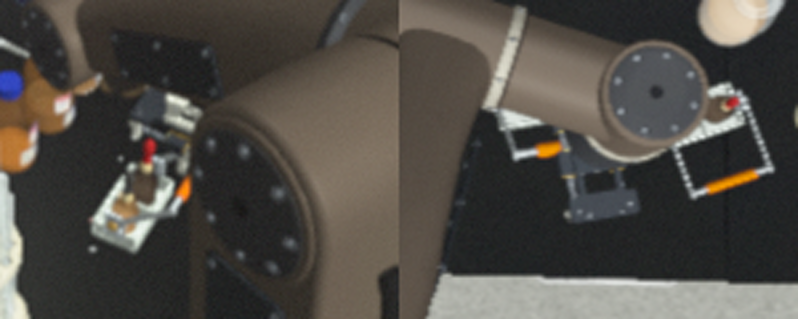

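The force on the tool is about 9 N radially outward, so my path cut inside the arc by a millimetre or two. The handle is rising: its near corner is at about (316,157). I continue with a small outward correction.

Emit:
jog_arm(
  motion=[
    {"dx": -0.002, "dy": 0, "dz": 0.001, "twist": 0},
    {"dx": -0.006, "dy": 0, "dz": -0.003, "twist": 0},
    {"dx": -0.01, "dy": 0, "dz": -0.007, "twist": 0},
    {"dx": -0.014, "dy": 0, "dz": -0.012, "twist": 0},
    {"dx": -0.0178, "dy": 0, "dz": -0.017, "twist": 0},
    {"dx": -0.0178, "dy": 0, "dz": -0.017, "twist": 0},
    {"dx": -0.0178, "dy": 0, "dz": -0.017, "twist": 0},
  ],
)

```text
t: 4.95
eef_pos: [0.4802, -0.3325, 0.1534]
ee_rot: [2.889, 1.569, -0.065]
force: [2.9, 1.3, -3.0]
width: 0.0112
```

The width has dropped to 11 mm, below the 16 mm of the grip, so I look before going on.

```bash
python3 -c "
from h import *
s=arm.get_state();print(s['eef_pos'],s['force'],s['width'])
for n in('side','top'): cv2.imwrite(f'pics/{n}5.png',arm.grab_frame(n)[:,:,::-1]);print(n,[o[:3] for o in orange(cv2.imread(f'pics/{n}5.png'))])
s=cv2.imread('pics/side5.png')[100:180,270:350];t=cv2.imread('pics/top5.png')[170:250,290:370];cv2.imwrite('pics/c6.png',cv2.resize(np.hstack([s,t]),None,fx=5,fy=5,interpolation=2))
p=s
st=arm.get_state()['eef_pos']
print(proj('side',st),proj('top',st))
"
```

```text
[ 0.48022637 -0.332467    0.15339193] [ 2.87946347  1.31352482 -3.01160244] 0.011215716438225496
side [(array([316.6, 144.5]), np.int32(40), array([ 4.2, 10.8])), (array([189.4, 283.7]), np.int32(131), array([ 5. , 26.7]))]
top [(array([19. , 10.1]), np.int32(22), array([26.9,  0.7])), (array([64.2, 54.8]), np.int32(110), array([87. ,  2.9])), (array([313.3, 122. ]), np.int32(210), array([16.8, 20.6])), (array([126.7, 198.4]), np.int32(113), array([25.3,  4.4])), (array([325.3, 199.9]), np.int32(34), array([4., 7.])), (array([394.8, 217.7]), np.int32(63), array([ 3.2, 18. ]))]
[319.44206894 141.98453891] [334.78843538 198.69383253]
```

View pics/c6.png

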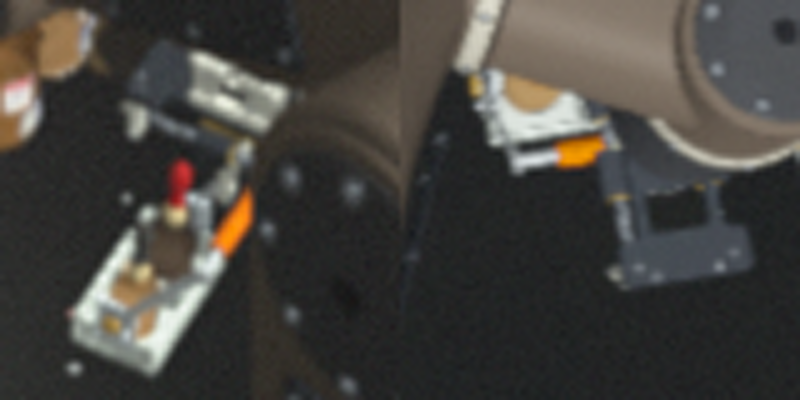

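```bash
python3 -c "
from h import *
def far(n,f,uv,lo):
    im=cv2.imread(f)
    o=min(orange(im),key=lambda o:np.hypot(*(o[0]-uv)));b=np.array(o[3]);return o[0],b
a,ba=far('top','pics/top5.png',(325.3,199.9),0);b,bb=far('side','pics/side5.png',(316.6,144.5),0)
print(ba,bb)
ya=np.array([-.186,.983,0]);xa=np.array([.983,.186,0]);c=np.array([.545,-.3176,0])
l=np.argsort(ba[:,0])[:2];ea=ba[l].mean(0);l=np.argsort(bb[:,1])[-2:];eb=bb[l].mean(0)
e,r=tri(ea,eb);print('end',e,r);g=e-.0445*ya;print('grip',g,'rel',(g-c)@xa,(g-c)@ya,g[2])
tcp=arm.get_state()['eef_pos'];print('tcp rel',(tcp-c)@xa,(tcp-c)@ya,tcp[2])
"
```

```text
[[322. 198.]
 [329. 198.]
 [329. 202.]
 [322. 202.]] [[312.29998779 147.5       ]
 [318.29998779 138.5       ]
 [321.79998779 140.80000305]
 [315.79998779 149.80000305]]
end [ 0.47334819 -0.29034661  0.15774681] 0.000532349209261334
grip [ 0.48162519 -0.33409011  0.15774681] rel -0.06536459886531111 -0.004422067376159415 0.1577468052899631
tcp rel -0.06755857469230839 -0.002618586459100781 0.15334214936135754
```

The grip triangulates to a height of 0.158, 4 mm behind the TCP and so between the pads, at an angle of about 0.97. This agrees with the 125 mm arc. I continue.

Emit:
jog_arm(
  motion=[
    {"dx": -0.0025, "dy": 0, "dz": -0.0045, "twist": 0},
    {"dx": -0.0055, "dy": 0, "dz": -0.009, "twist": 0},
    {"dx": -0.0083, "dy": 0, "dz": -0.0145, "twist": 0},
    {"dx": -0.0112, "dy": 0, "dz": -0.02, "twist": 0},
    {"dx": -0.0135, "dy": 0, "dz": -0.026, "twist": 0},
    {"dx": -0.0157, "dy": 0, "dz": -0.032, "twist": 0},
    {"dx": -0.0157, "dy": 0, "dz": -0.032, "twist": 0},
    {"dx": -0.0157, "dy": 0, "dz": -0.032, "twist": 0},
  ],
)

```text
t: 5.72
eef_pos: [0.5109, -0.3269, 0.1704]
ee_rot: [2.411, 1.569, -0.544]
force: [-1.1, 4.3, 9.2]
width: 0.005
```

```bash
python3 -c "
from h import *
s=arm.get_state();print(s['eef_pos'],s['force'],s['width'])
for n in('side','top'): cv2.imwrite(f'pics/{n}6.png',arm.grab_frame(n)[:,:,::-1]);print(n,[o[:3] for o in orange(cv2.imread(f'pics/{n}6.png'))])
s=cv2.imread('pics/side6.png')[100:180,270:350];t=cv2.imread('pics/top6.png')[170:250,290:370];cv2.imwrite('pics/c7.png',cv2.resize(np.hstack([s,t]),None,fx=5,fy=5,interpolation=2))
"
```

```text
[ 0.51093801 -0.32693899  0.17042662] [-1.13779152  4.32663147  9.20311731] 0.005018326331075606
side [(array([309.6, 139.2]), np.int32(28), array([3.5, 7.1])), (array([189.5, 283.7]), np.int32(131), array([ 4.9, 26.7]))]
top [(array([38.7, 31. ]), np.int32(24), array([24.1,  1.2])), (array([68.7, 58.9]), np.int32(70), array([48.8,  2.1])), (array([313.3, 121.8]), np.int32(191), array([16., 20.])), (array([126.6, 198.4]), np.int32(112), array([25.3,  4.4])), (array([394.8, 217.7]), np.int32(63), array([ 3.2, 18. ]))]
```

View pics/c7.png

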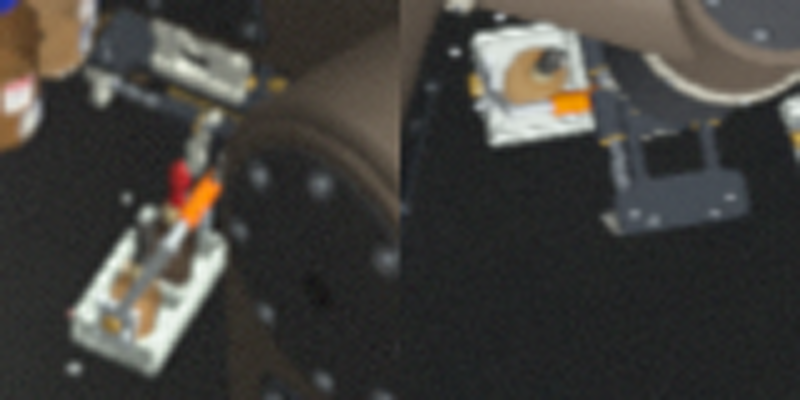

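```bash
python3 -c "
from h import *
t=cv2.imread('pics/top6.png');h=cv2.cvtColor(t,cv2.COLOR_BGR2HSV);m=cv2.inRange(h,(8,200,150),(20,255,255));m[:, :315]=0;m[:,345:]=0;m[:180]=0
p=np.argwhere(m>0);print(p.min(0),p.max(0),p.mean(0),len(p))
o=[o for o in orange(cv2.imread('pics/side6.png')) if o[0][0]>300][0];bb=np.array(o[3]);eb=bb[np.argsort(bb[:,1])[-2:]].mean(0)
ea=np.array([p[:,1].min()-.3,p[p[:,1]<p[:,1].min()+3][:,0].mean()])
ya=np.array([-.186,.983,0]);xa=np.array([.983,.186,0]);c=np.array([.545,-.3176,0])
e,r=tri(ea,eb);print(ea,eb,'end',e,r);g=e-.0445*ya;print('rel',(g-c)@xa,(g-c)@ya,g[2])
tcp=arm.get_state()['eef_pos'];print('tcp rel',(tcp-c)@xa,(tcp-c)@ya,tcp[2])
"
```

```text
[189 321] [191 327] [189.89473684 324.        ] 19
[320.7   189.875] [306.75 141.75] end [ 0.50403722 -0.28236919  0.18088877] 0.0022247276612722402
rel -0.03371348348678279 -0.0022884151331924074 0.18088877417583693
tcp rel -0.035339761422180316 -0.002861682701387613 0.17040153150549517
```

```bash
python3 -c "
from h import *
tcp=arm.get_state()['eef_pos'];M=R.from_euler('xyz',arm.get_state()['ee_rot']).as_matrix();print(M.round(3))
ya=np.array([-.186,.983,0]);xa=np.array([.983,.186,0])
for n,x0,y0 in(('side',285,105),('top',310,165)):
    im=cv2.resize(cv2.imread(f'pics/{n}6.png')[y0:y0+50,x0:x0+50],None,fx=8,fy=8,interpolation=2)
    P=lambda p:tuple(((proj(n,p)-[x0,y0]+.5)*8).astype(int).tolist())
    for k,cl in((.011,(0,255,0)),(0,(255,255,0)),(-.008,(255,0,255)),(-.03,(0,0,255))): cv2.circle(im,P(tcp+M[:,0]*k),3,cl,-1)
    hinge=np.array([.545,-.3176,.055])
    for th,cl in((1.2,(255,0,0)),(1.3,(0,255,255)),(1.4,(255,255,255))):
        g=hinge+.125*(-np.cos(th)*xa+np.sin(th)*np.array([0,0,1]));cv2.line(im,P(g-.045*ya),P(g+.045*ya),cl,1)
    cv2.imwrite(f'pics/o_{n}.png',im)
cv2.imwrite('pics/c8.png',np.hstack([cv2.imread('pics/o_side.png'),cv2.imread('pics/o_top.png')]))
"
```

```text
[[ 0.001  0.186 -0.983]
 [-0.001 -0.983 -0.186]
 [-1.     0.001 -0.001]]
```

View pics/c8.png

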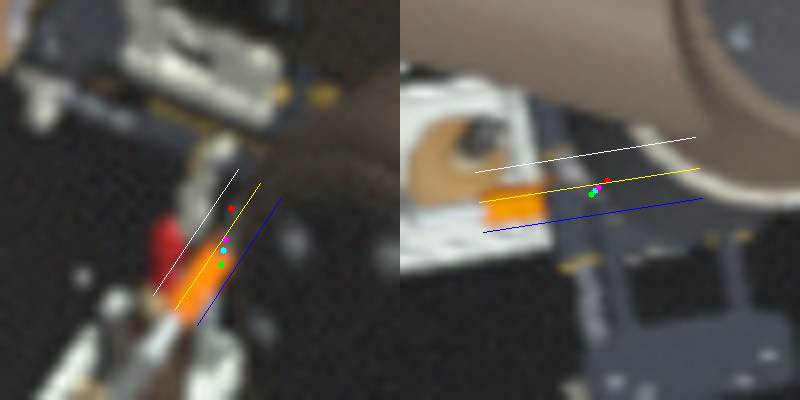

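The handle is at about 1.28, and its grip sits between the pads 4 mm behind the TCP, still caged. The fingers seem to have tilted as they squeezed it. I ease the jaws to a loose cage before pushing the last stretch, which is nearly horizontal.

Emit:
jog_arm(
  motion=[
    {"dx": 0, "dy": 0, "dz": 0, "twist": 0},
    {"dx": 0, "dy": 0, "dz": 0, "twist": 0},
    {"dx": 0, "dy": 0, "dz": 0, "twist": 0},
    {"dx": 0, "dy": 0, "dz": 0, "twist": 0},
  ],
  gripper=0.028,
)

```text
t: 6.15
eef_pos: [0.5101, -0.327, 0.1685]
ee_rot: [-0.221, 1.57, 3.107]
force: [0.3, -0.6, -0.2]
width: 0.0252
```

```bash
python3 -c "
from h import *
s=arm.get_state();print(s['eef_pos'],s['force'],s['width'])
for n in('side','top'): cv2.imwrite(f'pics/{n}7.png',arm.grab_frame(n)[:,:,::-1]);print(n,[o[:3] for o in orange(cv2.imread(f'pics/{n}7.png'))][-2:])
s=cv2.imread('pics/side7.png')[100:180,270:350];t=cv2.imread('pics/top7.png')[170:250,290:370];cv2.imwrite('pics/c9.png',cv2.resize(np.hstack([s,t]),None,fx=5,fy=5,interpolation=2))
"
```

```text
[ 0.51006231 -0.3269547   0.16850498] [ 0.27107624 -0.56017205 -0.22812293] 0.025172914389940255
side [(array([310.2, 137.8]), np.int32(45), array([ 4.2, 12.2])), (array([189.6, 283.6]), np.int32(129), array([ 4.7, 26.7]))]
top [(array([126.6, 198.4]), np.int32(112), array([25.3,  4.4])), (array([394.7, 217.8]), np.int32(64), array([ 3.2, 18.3]))]
```

View pics/c9.png

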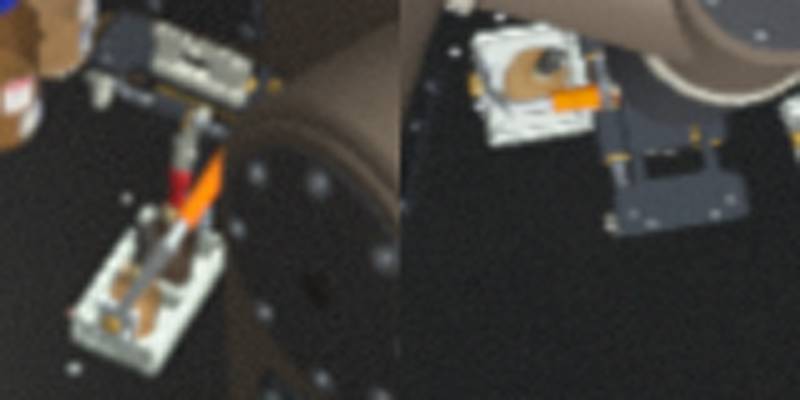

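The force is near zero and the handle stays at about 1.3, with the orange end at (311,138). Now I push it to the upright with the rear finger.

Emit:
jog_arm(
  motion=[
    {"dx": -0.001, "dy": 0, "dz": -0.003, "twist": 0},
    {"dx": -0.002, "dy": 0, "dz": -0.008, "twist": 0},
    {"dx": -0.003, "dy": 0, "dz": -0.013, "twist": 0},
    {"dx": -0.004, "dy": 0, "dz": -0.018, "twist": 0},
    {"dx": -0.005, "dy": 0, "dz": -0.023, "twist": 0},
    {"dx": -0.005, "dy": 0, "dz": -0.028, "twist": 0},
    {"dx": -0.005, "dy": 0, "dz": -0.033, "twist": 0},
    {"dx": -0.005, "dy": 0, "dz": -0.037, "twist": 0},
    {"dx": -0.005, "dy": 0, "dz": -0.037, "twist": 0},
    {"dx": -0.005, "dy": 0, "dz": -0.037, "twist": 0},
    {"dx": -0.005, "dy": 0, "dz": -0.037, "twist": 0},
  ],
)

```text
t: 7.17
eef_pos: [0.5464, -0.32, 0.1734]
ee_rot: [-0.475, 1.57, 2.853]
force: [-0.0, 0.1, -0.4]
width: 0.0275
```

```bash
python3 -c "
from h import *
s=arm.get_state();print(s['eef_pos'],s['force'],s['width'])
tcp=s['eef_pos'];ya=np.array([-.186,.983,0]);xa=np.array([.983,.186,0])
print((tcp-[.545,-.3176,0])@xa)
for n in('side','top'): cv2.imwrite(f'pics/{n}8.png',arm.grab_frame(n)[:,:,::-1]);print(n,[o[:3] for o in orange(cv2.imread(f'pics/{n}8.png'))][-2:])
s=cv2.imread('pics/side8.png')[100:180,270:350];t=cv2.imread('pics/top8.png')[150:230,290:370];cv2.imwrite('pics/c10.png',cv2.resize(np.hstack([s,t]),None,fx=5,fy=5,interpolation=2))
"
```

```text
[ 0.54635645 -0.31998323  0.17339663] [-0.0166873   0.09887555 -0.36388785] 0.027470958500289886
0.0008901121116144726
side [(array([300.8, 135.2]), np.int32(32), array([4.2, 7.8])), (array([189.5, 283.6]), np.int32(132), array([ 4.9, 26.7]))]
top [(array([126.7, 198.4]), np.int32(112), array([25.3,  4.4])), (array([394.8, 217.7]), np.int32(63), array([ 3.2, 18. ]))]
```

View pics/c10.png

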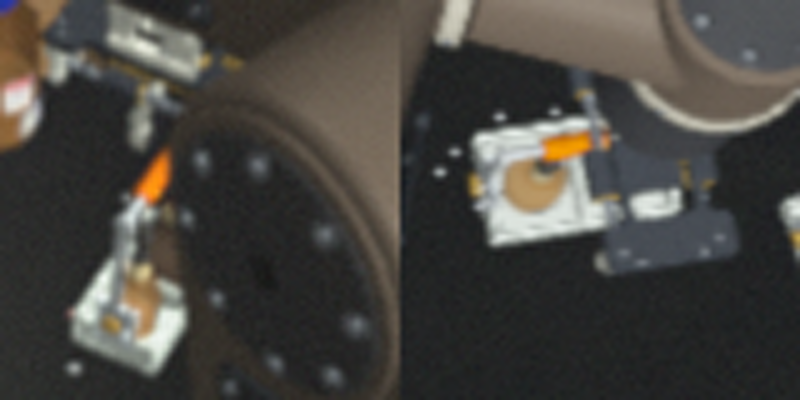

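The handle looks upright, with the orange end at about (298,140) in the side view, and there is no contact force. I open the jaws and withdraw straight up.

Emit:
jog_arm(
  motion=[
    {"dx": 0, "dy": 0, "dz": 0, "twist": 0},
    {"dx": 0, "dy": 0, "dz": 0, "twist": 0},
    {"dx": 0, "dy": 0, "dz": 0, "twist": 0},
    {"dx": 0, "dy": 0, "dz": 0, "twist": 0},
    {"dx": -0.006, "dy": 0, "dz": 0, "twist": 0},
    {"dx": -0.018, "dy": 0, "dz": 0, "twist": 0},
    {"dx": -0.035, "dy": 0, "dz": 0, "twist": 0},
    {"dx": -0.055, "dy": 0, "dz": 0, "twist": 0},
    {"dx": -0.075, "dy": 0, "dz": 0, "twist": 0},
    {"dx": -0.095, "dy": 0, "dz": 0, "twist": 0},
    {"dx": -0.112, "dy": 0, "dz": 0, "twist": 0},
    {"dx": -0.12, "dy": 0, "dz": 0, "twist": 0},
    {"dx": -0.12, "dy": 0, "dz": 0, "twist": 0},
  ],
  gripper=0.065,
)

```text
t: 8.35
eef_pos: [0.5475, -0.3205, 0.2968]
ee_rot: [2.597, 1.566, -0.357]
force: [0.9, -0.2, 0.1]
width: 0.0653
```

Emit:
jog_arm(
  motion=[
    {"dx": -0.005, "dy": 0.005, "dz": 0.005, "twist": 0},
    {"dx": -0.015, "dy": 0.02, "dz": 0.01, "twist": 0},
    {"dx": -0.02, "dy": 0.04, "dz": 0.02, "twist": 0},
    {"dx": -0.02, "dy": 0.06, "dz": 0.03, "twist": 0},
    {"dx": -0.02, "dy": 0.08, "dz": 0.04, "twist": 0},
    {"dx": -0.02, "dy": 0.1, "dz": 0.05, "twist": 0},
    {"dx": -0.02, "dy": 0.12, "dz": 0.06, "twist": 0},
    {"dx": -0.02, "dy": 0.14, "dz": 0.07, "twist": 0},
    {"dx": -0.02, "dy": 0.16, "dz": 0.08, "twist": 0},
    {"dx": -0.02, "dy": 0.175, "dz": 0.085, "twist": 0},
    {"dx": -0.02, "dy": 0.18, "dz": 0.09, "twist": 0},
    {"dx": -0.02, "dy": 0.18, "dz": 0.09, "twist": 0},
    {"dx": -0.02, "dy": 0.18, "dz": 0.09, "twist": 0},
  ],
)

```text
t: 9.43
eef_pos: [0.491, -0.5135, 0.3126]
ee_rot: [-0.897, 1.569, 2.43]
force: [0.8, -0.4, 0.1]
width: 0.0651
```

```bash
python3 -c "
from h import *
s=arm.get_state();print(s['eef_pos'],s['force'],s['width'],s['t'])
T=None
for n in('side','top'): cv2.imwrite(f'pics/{n}9.png',arm.grab_frame(n)[:,:,::-1]);print(n,[o[:3] for o in orange(cv2.imread(f'pics/{n}9.png'))][-3:])
g=np.array([.545,-.3176,.18]);print(proj('side',g),proj('top',g))
s=cv2.imread('pics/side9.png')[80:200,240:390];t=cv2.imread('pics/top9.png')[130:250,270:420];cv2.imwrite('pics/c11.png',cv2.resize(np.hstack([s,t]),None,fx=2.6,fy=2.6,interpolation=2))
"
```

```text
[ 0.49095899 -0.51346878  0.31259703] [ 0.79138961 -0.37115814  0.08191699] 0.0651057480085389 9.4333
side [(array([303.4, 131.7]), np.int32(72), array([ 4.4, 16.9])), (array([189.5, 283.7]), np.int32(130), array([ 4.8, 26.7]))]
top [(array([313.2, 122. ]), np.int32(192), array([17., 20.])), (array([126.6, 198.4]), np.int32(111), array([25.3,  4.4])), (array([394.8, 217.7]), np.int32(63), array([ 3.2, 18. ]))]
[304.16301582 130.98761478] [331.57402977 177.351226  ]
```

View pics/c11.png

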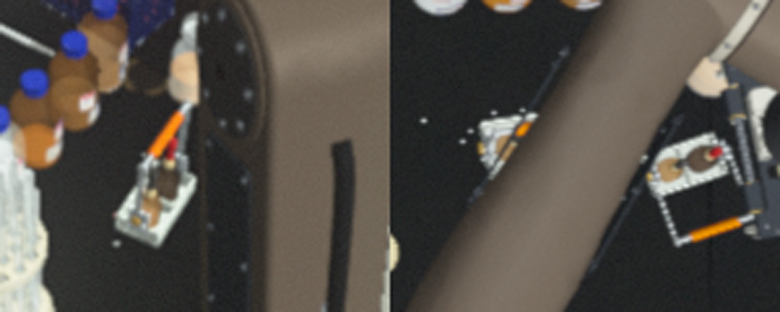

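```bash
python3 -c "
from h import *
xa=np.array([.983,.186,0]);h=np.array([.545,-.3176,.055])
for th in(1.35,1.4,1.45,1.5,1.57):print(th,proj('side',h+.125*(-np.cos(th)*xa+np.sin(th)*np.array([0,0,1]))).round(1))
print((plane('side',(303.4,131.7),.18)-h)@xa)
"
```

```text
1.35 [310.5 134.3]
1.4 [309.1 133.5]
1.45 [307.7 132.7]
1.5 [306.2 131.9]
1.57 [304.2 131. ]
0.0008954963882182077
```

The grip is within 1 mm of upright, the robot is clear, and the beaker handle is unchanged. Handing in.

```bash
python3 -c "
from station import arm
print(arm.job_done())"
```

```text
the job is handed in; nothing more can be done
None
```

The dropper carrier's handle is fully upright and released, and I handed the job in at about 9.5 s of the 34 s allowed. I gripped the handle and swung it up to about 1.28 rad. Then I loosened the jaws and pushed it the rest of the way until it snapped upright, opened them, lifted off and moved away.

**Last checks:**
- **Dropper handle:** in the final side view its grip is at (303.4, 131.7). Fully upright should be (304.2, 131.0), and the offset from upright is about 1 mm. The arm hid most of the grip in the last top view, so this rests on the side view alone.
- **Other handles:** the beaker handle has not moved, at (189.5, 283.7) in the side view and (126.6, 198.4) in the top view. The small look-alike's handle has not moved either.
- **Robot:** it is clear of everything, with force readings under 1 N.

**What went wrong on the way:**
- The first move call was refused because some rows lacked keys. The arm did not move.
- During the swing my path ran slightly off the arc, and the highest force I read was about 10 N.
- The finger opening fell from 17 mm to 5 mm while the images still showed the 16 mm grip between the fingers. I did not establish why, but this is why I switched to pushing for the last stretch.

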